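# Fit the bayonet lid on the bench mill and hold it at the pulse mark

### The arm

A 7-joint arm with a two-finger parallel gripper is mounted at the origin on a cart in front of the work surface, level with it; the furniture and walls round the work are solid. World frame = base frame: x ahead of the robot, y to its left, z up, the work surface at z = 0. Lengths are in mm, angles in rad, forces in N, time in s.
With the tool pointing down it reaches from about 400 to 900 mm from the base axis. Payload 5.5 kg.
Tool frame: the origin (TCP) lies on the centre line of the jaws, within the pads' length; the fingertips stand 8 mm ahead of it and the grasp point (between the pads) lies 11 mm behind it; z points along the fingers, x is the direction in which the jaws open and shut, and the axes are right-handed (so a half turn about z gives the same grasp; the last joint's range is limited). The gripper opens to 85 mm and grips with 20 to 120 N. Pads are 22 mm wide; open, the fingers measure 114 mm over their backs; the gripper's body (76 mm by 85 mm) begins 54 mm behind the grasp point. The pads swing forward as they close: fully open they stand 13 mm farther back than shut.
Start: joints at [1.524, 0.501, -0.427, 1.55, 0.221, 1.138, -0.21], TCP at [198.197, -619.046, 239.31] pointing down, gripper open.
Joint ranges: [-2.88, 2.88], [-0.31, 2.03], [-1.54, 1.56], [0.2, 2.42], [-1.41, 4.55], [0.19, 2.02], [-2.57, 2.57]. Speed limits (rad/s): [2.57, 2.57, 3.14, 3.14, 3.14, 3.14, 3.14].

### API

Orientations are given as a unit quaternion [x, y, z, w].
In Python, from workcell import readout, snapshot, manip gives the robot as it stands. The module is installed in compiled form; this text tells all that it offers.
- The arm moves only by the tool servo_tool, never from a script. Its argument "deltas" is a list of rows, each a list of 5 numbers: the finger opening in cm, from 0 to 8.54, then the shift along the world's x, y, z in cm, then the turn about the world's z in rad. In form: [[grip, tx, ty, tz, roll], ...]. A call has 1 to 5 rows; each row is the pose to reach, as a shift and turn from the pose commanded when the call began; what a row does not reach only later rows make up. A row lasts 1/12 s, in which the tool goes at most 41.7 mm and 7.16 degrees, less where a joint would pass 70% of its speed; a pose out of reach is approached as far as the arm can. A call with a gripper value outside its range is refused whole. The fingers move at their own pace and stop on an object; the grip force is fixed at half the most. Time passes only in rows, so rows that repeat a pose let the fingers close. It gives the time, the measured TCP pose, the force and the opening at its end, in the units of the state.
- readout.sense(): the state, without advancing time (a new reading comes with each control period).
- snapshot(name): name is "scene" or "top"; returns a dict with "frame" (384x512x3 uint8, blue, green, red), "range_z" (384x512 float32, mm along the optical axis (not along the pixel's ray), 0 where there is no reading), "intrinsics" (3x3 intrinsics, pixels), "eye" and "attitude" of the camera in the world. Camera axes: x right, y down, z forward; pixel columns grow to the right and rows downward; lengths in mm; the calibration is good to about 2 mm. A picture is of the moment at which its call begins.
- manip.close_job(): hands the job in, once; it reports no verdict.
The state is a dict: "time": time; "joint_pos": joint angles; "qd": joint speeds; "joint_torque": joint torques, N m; "tcp_pos": TCP position; "eef_rot": TCP orientation; "ft_force": force on the tool from outside, world axes, zero at the start; "moment": the same for the moment, N m; "finger_gap": finger opening in mm.
Only numpy, scipy, OpenCV 4.12 (cv2) and the standard library are available. Lean on these libraries where they do the work, as an engineer would, in place of code of your own. Each camera call takes 0.05 s, during which the arm holds its last target. There are 200 camera calls.

### The job

The little battery mill on the bench has just been brushed out: lift the flat brush off its mouth and lay it flat on the bench. Then put the lid on, its two lugs down through the two slots until the disc sits on the collar, and turn it clockwise (seen from above) against the spring to the long bar mark halfway round, the pulse position, without ever turning on into the click lock. Finish while still gripping the lid there (do not let go: it would spring back), and leave the other things on the bench where they are.

Things in the scene. Friction and masses are not known exactly. Their poses are not given: they have to be found in the camera images.
- mill: Round upright battery mill, 100 mm across, 118 mm high, fixed to the bench: aluminium body, black collar. Origin: centre of underside, z up its axis. Collar top flat at 118 mm; mouth 69 mm across; its inward flange, 11 mm thick, has two open slots at the mill's +x and -x. Under it an 11 mm high channel for the lid's lugs. Mill and lid each look the same after a half turn.
- mill_slot (a point): Middle of the slot at the mill's +x, on the collar's top, 39 mm from the axis. Each slot is 14 mm wide and reaches out to 43 mm from the axis, flanked by two short ridges on the collar's sloping rim. From the slots the lugs can turn only clockwise seen from above (a stop blocks the other way).
- pulse_mark (a point): The long bar mark on the collar's rim (also running down its outside), 36 degrees (0.63 rad) clockwise of the +x slot, halfway to the lock: the pulse position for the lid's pointer. A twin lies across the mill.
- lock_mark (a point): The small round pip on the collar's rim, 68 degrees (1.19 rad) clockwise of the +x slot: where the lid's pointer stands once the lock has clicked. A twin lies across the mill. Do not turn this far: the lock clicks at about 60 degrees.
- mill_lid: Loose black lid, 84 mm across, 59 mm high, about 0.12 kg, right way up on the bench. Origin: centre of underside, z up. Spigot 65 mm across, 0 to 18 mm high; at its foot two round-nosed lugs at the lid's +x and -x, 10 mm wide, 5 mm high, reaching 40.5 mm from the axis. The disc (underside at 18 mm) sits on the collar: fully home, the lid's origin is 100 mm above the mill's.
- lid_grip (a point): Middle of the bar grip on the lid, 50 mm above the lid's origin, on its axis. The bar runs along the lid's x axis, 66 mm long, 14 mm thick, from the dome (29 mm) up to 58 mm height; its ends and the raised pointers there stand over the two lugs. Take it from above, across the bar.
- pulse_switch (a joint): Turn (rad, clockwise) of the sprung ring in the mill that the lugs push. 0 at rest; met after about 0.07 rad of lid turn, then it follows the lid: about 0.56 at the pulse mark. Spring: 0.04 N m at first, 0.11 at the pulse mark. The motor pulses from 0.38 to 0.73. From about 0.85 the lugs also meet the lock pins (stiffer); past 0.98 the lock clicks.
- brush: Flat glue brush, 43 x 197 x 11 mm, 45 g, wooden handle, lying across the mill's mouth. Origin: centre of its underside; its length runs along its y axis (bristles at -y, handle at +y).
- brush_grip (a point): Point in the brush's handle near its balance, 5.5 mm above its underside: here the handle is about 21 mm wide across the brush's x axis, 9 mm thick, and tapers slightly towards the handle's end; the handle's own line is turned 6 degrees clockwise from the brush's y axis. The point lies over the open mouth.
- bare_bench (a point): Middle of a stretch of bare bench left of the mill, good for laying the brush: free over 120 mm either way in x and 85 mm either way in y, at bench height.
- masking_tape: Bystander: roll of masking tape lying flat, 105 mm across, 19 mm high; origin centre of its underside.
- nut_blank: Bystander: small bone-white bar, 27 x 54 x 8 mm; origin centre of its underside.

How it is judged:
By the outcome, as a careful person would: the job done as asked, in the order asked, and still so for the second after the job is handed in, while the arm keeps its last pose, push and grip.
It also fails if it takes over 64 s, if anything falls off the work surface, if the arm or the gripper's body presses on something with over 40 N, if the wrist force passes 120 N, or if a joint passes its speed limit or range.

## Working session

There is one attempt and no reset: what is moved stays moved. The work goes in short steps, Python scripts to look and compute and a tool call to move; the robot and the scene stay as the last step left them, time stands still between calls to the robot, and variables do not carry over. Pictures are saved under pics/ and viewed, about 8 in all and at most 12, crops included, and the job is handed in when it is done.

Besides the shell and the picture viewer there is one more tool, called after ">>>" by a JSON object that holds its "op" and its "data", one argument or row to a line. servo_tool: Moves the arm, as the interface text tells. Its arguments: {"type":"object","properties":{"deltas":{"type":"array"}},"required":["deltas"]}

```bash
mkdir -p pics
cat > h.py <<'E'
import numpy as np, cv2
from workcell import readout, snapshot, manip
from scipy.spatial.transform import Rotation as R
def rot(s):
    a=np.array(s["attitude"],float)
    return a if a.shape==(3,3) else R.from_quat(a).as_matrix()
def cloud(s):
    z=s["range_z"].astype(float);K=np.array(s["intrinsics"]);v,u=np.indices(z.shape)
    p=np.stack([(u-K[0,2])/K[0,0]*z,(v-K[1,2])/K[1,1]*z,z],-1)
    return p@rot(s).T+np.array(s["eye"])
def ray(s,u,v,h):
    K=np.array(s["intrinsics"]);d=rot(s)@np.array([(u-K[0,2])/K[0,0],(v-K[1,2])/K[1,1],1]);e=np.array(s["eye"],float)
    return e+d*(h-e[2])/d[2]
E
python3 - <<'E'
from h import *
a=snapshot("scene");b=snapshot("top")
for n,s in(("scene",a),("top",b)):
    print(n,s["eye"],s["attitude"],s["intrinsics"]); cv2.imwrite(f"pics/{n}0.png",s["frame"]); np.save(n+"0.npy",s,allow_pickle=True)
print(readout.sense())
E
```

```text
scene [ 272.87222346 -676.91432559  842.84088841] [ 0.90912313 -0.17382128  0.07710949 -0.37058794] [[459.44095208   0.         251.43449435]
 [  0.         459.44095208 199.64985968]
 [  0.           0.           1.        ]]
top [ 460.68678254  -19.28207534 1126.99049515] [ 0.70885165 -0.70393595  0.0386511  -0.02257439] [[378.84178767   0.         260.01644602]
 [  0.         378.84178767 180.05441955]
 [  0.           0.           1.        ]]
{'time': 0.1, 'joint_pos': array([ 1.52422148,  0.50177602, -0.42682228,  1.55131016,  0.22080003,
        1.13829143, -0.21031966]), 'qd': array([-0.00047271, -0.00388054, -0.00097009, -0.00148162,  0.00096604,
        0.00085773,  0.00099569]), 'joint_torque': array([-1.13563647e-02, -5.70811093e+01, -5.83872780e+00, -2.81748444e+01,
        1.04337328e-02,  5.55023347e-03,  8.53977667e-06]), 'tcp_pos': array([ 197.94028188, -618.50786096,  238.3652848 ]), 'eef_rot': array([ 8.07736408e-01, -5.89543167e-01, -6.75031290e-04, -5.41876716e-04]), 'ft_force': array([-0.79903859, -0.29177313,  0.53528442]), 'moment': array([ 0.01085894,  0.00980837, -0.02364883]), 'finger_gap': 85.69343577280756}
```

View pics/top0.png

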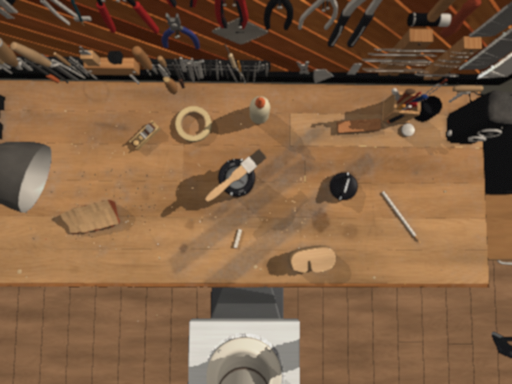

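View pics/scene0.png

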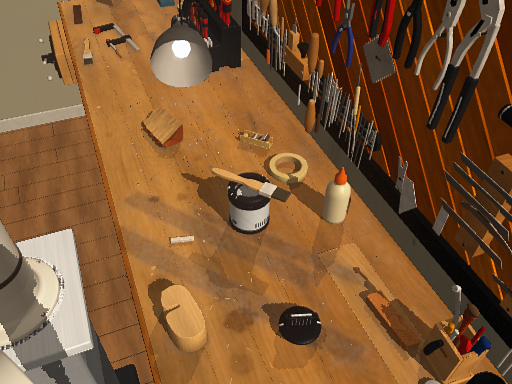

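The top view shows the mill with brush at about (237,178), the lid at (343,186), the tape at (192,124) and the nut blank at (237,238). The scene view shows the mill at (250,205) and the lid at (300,325). Next I measure with depth and zoom in.

Run:
```python
from h import *
a=np.load("scene0.npy",allow_pickle=True).item();b=np.load("top0.npy",allow_pickle=True).item()
for n,s in(("scene",a),("top",b)):
    p=cloud(s).reshape(-1,3);c=s["frame"].reshape(-1,3).astype(int);hsv=cv2.cvtColor(s["frame"],cv2.COLOR_BGR2HSV).reshape(-1,3)
    ok=s["range_z"].ravel()>0
    for nm,u,v in (("mill",*((237,178) if n=="top" else (250,190))),("lid",*((343,186) if n=="top" else (300,322)))):
        h=110 if nm=="mill" else 45
        q0=ray(s,u,v,h)
        m=ok&(np.hypot(*(p[:,:2]-q0[:2]).T)<75)&(p[:,2]>8)
        z=p[m,2];print(n,nm,q0.round(),np.histogram(z,np.arange(8,150,8)))
        if nm=="lid":
            for lo,hi in((15,30),(30,50),(50,64)):
                mm=m&(p[:,2]>lo)&(p[:,2]<hi)
                if mm.sum()>4:
                    xy=p[mm,:2].astype(np.float32);print(lo,hi,mm.sum(),cv2.minEnclosingCircle(xy),cv2.minAreaRect(xy))
        else:
            for lo,hi in((105,122),(119,140),(125,140)):
                mm=m&(p[:,2]>lo)&(p[:,2]<hi)
                if mm.sum()>4:
                    xy=p[mm,:2].astype(np.float32);print(lo,hi,mm.sum(),cv2.minEnclosingCircle(xy),cv2.minAreaRect(xy))
    p=cloud(s)
f=lambda s,u,v,w:cv2.resize(s["frame"][v-w*3//4:v+w*3//4,u-w:u+w],(400,300),interpolation=cv2.INTER_CUBIC)
cv2.imwrite("pics/crop0.png",np.vstack([np.hstack([f(a,250,195,44),f(a,300,324,40)]),np.hstack([f(b,237,176,40),f(b,343,186,24)])]))
```

```text
scene mill [558.  18. 110.] (array([103, 106,  71,  88,  89,  87, 118, 135, 142,  93,  95, 135, 130,
       441, 327, 320,   0]), array([  8,  16,  24,  32,  40,  48,  56,  64,  72,  80,  88,  96, 104,
       112, 120, 128, 136, 144]))
105 122 622 ((550.3529663085938, 18.373973846435547), 69.19569396972656) ((556.67041015625, 18.50530242919922), (106.16793823242188, 102.17989349365234), 88.18165588378906)
119 140 709 ((558.5025634765625, 18.388408660888672), 74.71598052978516) ((561.27734375, 17.598472595214844), (92.62078857421875, 140.3269500732422), 68.89102172851562)
125 140 532 ((558.5729370117188, 18.32508087158203), 74.62239837646484) ((564.632568359375, 22.80406951904297), (36.106361389160156, 149.03350830078125), 36.67718505859375)
scene lid [ 538. -295.   45.] (array([  0, 148, 747,  70,  70,  90, 190,   0,   0,   0,   0,   0,   0,
         0,   0,   0,   0]), array([  8,  16,  24,  32,  40,  48,  56,  64,  72,  80,  88,  96, 104,
       112, 120, 128, 136, 144]))
15 30 813 ((541.649658203125, -287.864013671875), 42.530826568603516) ((541.6719970703125, -288.1259765625), (8
[... 1189 characters left out ...]
391,  18,  14,  49,  69,   0,   0,   0,   0,   0,   0,
         0,   0,   0,   0]), array([  8,  16,  24,  32,  40,  48,  56,  64,  72,  80,  88,  96, 104,
       112, 120, 128, 136, 144]))
15 30 444 ((540.5706176757812, -289.95916748046875), 42.384925842285156) ((539.7131958007812, -289.634521484375), (80.4582290649414, 80.11465454101562), 88.97041320800781)
30 50 75 ((540.67578125, -286.8425598144531), 32.993167877197266) ((543.4805297851562, -287.53466796875), (57.750083923339844, 60.41096496582031), 24.22601890563965)
50 64 115 ((540.482177734375, -289.5669860839844), 32.196537017822266) ((540.2777709960938, -290.2196350097656), (14.253100395202637, 64.27088928222656), 72.60983276367188)
```

View pics/crop0.png

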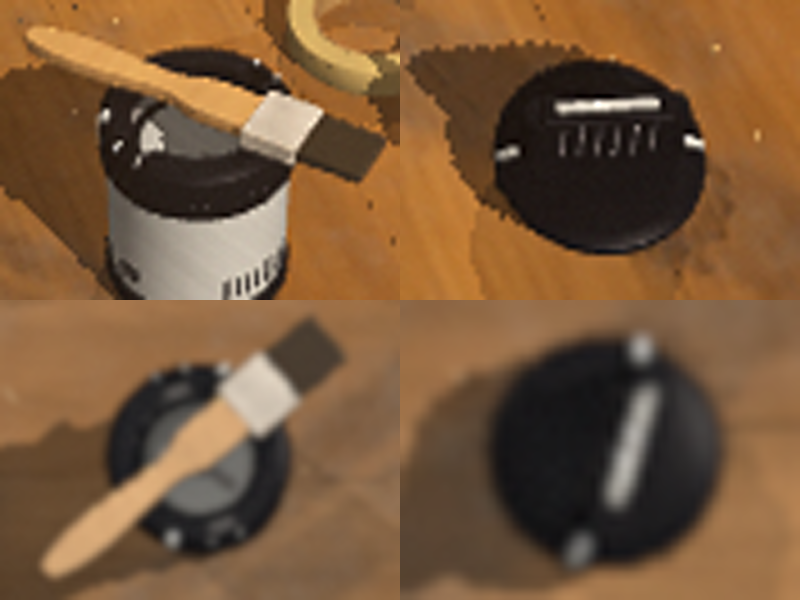

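The crops show the lid bar running along about −17° in world, with its pointers at the bar's ends. The brush handle runs left and toward the robot at about 127°. Next I measure the handle and the free bench.

Run:
```python
from h import *
a=np.load("scene0.npy",allow_pickle=True).item();b=np.load("top0.npy",allow_pickle=True).item()
C=np.array([556.5,19.5])
for n,s in(("scene",a),("top",b)):
    p=cloud(s);h=cv2.cvtColor(s["frame"],cv2.COLOR_BGR2HSV).astype(int)
    near=(np.hypot(p[...,0]-C[0],p[...,1]-C[1])<150)&(p[...,2]>122)&(p[...,2]<140)
    q=p[near];d=0
    mu,V,_=cv2.PCACompute2(q[:,:2].astype(np.float64),None)[:3];print(n,"brush all",near.sum(),cv2.minAreaRect(q[:,:2].astype(np.float32)))
    hd=near&(h[...,1]>90); q=q=p[hd]
    ax=np.array([np.cos(np.radians(127)),np.sin(np.radians(127))]);nx=np.array([-ax[1],ax[0]])
    t=(q[:,:2]-C)@ax;w=(q[:,:2]-C)@nx
    for lo in range(-60,140,12):
        m=(t>=lo)&(t<lo+12)
        if m.sum()>3: print(lo,m.sum(),w[m].min().round(1),w[m].max().round(1),((w[m].min()+w[m].max())/2).round(1),np.median(q[m,2]).round(1))
p=cloud(b).reshape(-1,3)
# occupancy
g=np.zeros((60,70),int)
m=(p[:,2]>6)&(p[:,0]>250)&(p[:,0]<850)&(p[:,1]>-100)&(p[:,1]<600)
np.add.at(g,(((p[m,0]-250)/10).astype(int),((p[m,1]+100)/10).astype(int)),1)
dt=cv2.distanceTransform((g==0).astype(np.uint8),cv2.DIST_L2,5)
for r in g[::-2]: print(''.join('#' if x else '.' for x in r[::-1]))
```

```text
scene brush all 746 ((560.2777099609375, 28.229248046875), (36.13691711425781, 196.7598876953125), 37.00859832763672)
-60 11 -23.9 5.9 -9.0 127.6
-36 16 -17.1 5.3 -5.9 129.2
-24 45 -20.9 6.1 -7.4 128.5
-12 50 -19.3 7.7 -5.8 128.0
0 41 -18.8 6.8 -6.0 127.9
12 30 -12.0 4.1 -3.9 127.9
24 29 -13.2 3.8 -4.7 127.0
36 34 -10.5 4.7 -2.9 127.5
48 33 -13.5 8.3 -2.6 127.2
60 35 -13.4 8.5 -2.5 127.2
72 36 -9.3 9.1 -0.1 127.1
84 28 -8.9 9.2 0.2 127.0
96 10 -3.4 5.5 1.0 127.2
top brush all 652 ((565.544921875, 31.64007568359375), (51.05040740966797, 195.49000549316406), 36.393402099609375)
-36 11 -16.0 4.9 -5.5 128.7
-24 39 -16.5 6.1 -5.2 127.4
-12 37 -15.6 6.8 -4.4 127.0
0 35 -13.5 7.0 -3.3 126.6
12 24 -10.0 3.4 -3.3 127.5
24 24 -7.9 6.0 -1.0 127.1
36 30 -9.4 7.6 -0.9 125.8
48 30 -9.8 8.1 -0.8 127.2
60 32 -9.0 9.5 0.2 126.1
72 32 -8.2 10.2 1.0 126.8
84 29 -6.8 10.1 1.6 126.1
96 11 -2.9 8.4 2.8 126.0
......................................................................
######################################################################
.##....###########################.################...#.##
[... 1229 characters left out ...]
###############.................#......#.....................
.........###############.#..........................................#.
#........##########....................#..................#...........
............#...........................................###...........
.................#......................................##............
........................................................#.....#.......
................................................#..#.#................
.....................................................#................
......................................................................
.....................................#................................
```

>>> {"op": "servo_tool", "data": {
  "deltas": [
    [4.0,1.8,3.2,0,-0.06],
    [4.0,3.6,6.4,0,-0.12],
    [4.0,5.4,9.6,0,-0.18],
    [4.0,7.2,12.8,0,-0.24],
    [4.0,9.0,16.0,0,-0.29]
  ]
}}

```text
time: 0.52
tcp_pos: [288.5, -457.2, 238.9]
eef_rot: [0.713, -0.701, -0.0, -0.0]
ft_force: [0.4, 0.2, 0.2]
finger_gap: 39.9
```

>>> {"op": "servo_tool", "data": {
  "deltas": [
    [4.0,1.8,3.2,0,-0.06],
    [4.0,3.6,6.4,0,-0.12],
    [4.0,5.4,9.6,0,-0.18],
    [4.0,7.2,12.8,0,-0.24],
    [4.0,9.0,16.0,0,-0.29]
  ]
}}

```text
time: 0.93
tcp_pos: [378.5, -297.3, 239.2]
eef_rot: [-0.604, 0.797, 0.0, -0.0]
ft_force: [0.6, -0.1, 0.5]
finger_gap: 39.9
```

>>> {"op": "servo_tool", "data": {
  "deltas": [
    [4.0,1.8,3.2,0,-0.06],
    [4.0,3.6,6.4,0,-0.12],
    [4.0,5.4,9.6,0,-0.18],
    [4.0,7.2,12.8,0,-0.24],
    [4.0,9.0,16.0,0,-0.29]
  ]
}}

```text
time: 1.35
tcp_pos: [468.4, -137.4, 239.2]
eef_rot: [-0.483, 0.876, -0.0, -0.0]
ft_force: [1.3, -1.8, -0.3]
finger_gap: 40.3
```

>>> {"op": "servo_tool", "data": {
  "deltas": [
    [4.0,1.8,3.2,0,-0.06],
    [4.0,3.6,6.4,0,-0.12],
    [4.0,5.4,9.6,0,-0.18],
    [4.0,7.2,12.8,0,-0.24],
    [4.0,9.15,15.9,0,-0.29]
  ]
}}

```text
time: 1.77
tcp_pos: [549.4, 8.3, 237.0]
eef_rot: [-0.371, 0.929, 0.003, -0.001]
ft_force: [-0.0, 1.3, -0.1]
finger_gap: 39.9
```

>>> {"op": "servo_tool", "data": {
  "deltas": [
    [4.0,0,0,-2,0],
    [4.0,0,0,-5,0],
    [4.0,0,0,-8,0],
    [4.0,0,0,-8,0]
  ]
}}

```text
time: 2.1
tcp_pos: [543.4, 2.5, 151.7]
eef_rot: [-0.366, 0.931, 0.003, -0.007]
ft_force: [-0.5, 0.4, 0.0]
finger_gap: 40.0
```

Run:
```python
from h import *
s=readout.sense();print(s["tcp_pos"],s["joint_pos"],s["ft_force"])
b=snapshot("top");a=snapshot("scene")
f=lambda s,u,v,w:cv2.resize(s["frame"][v-w*3//4:v+w*3//4,u-w:u+w],(400,300),interpolation=cv2.INTER_CUBIC)
cv2.imwrite("pics/g1.png",np.hstack([f(a,250,180,60),f(b,237,176,50)]))
```

```text
[543.40118874   2.52750819 151.65104827] [ 0.17699323  0.41070188 -0.28433452  1.88822209  0.144062    0.87836682
 -2.57064823] [-0.48674349  0.42219151  0.00065091]
```

View pics/g1.png

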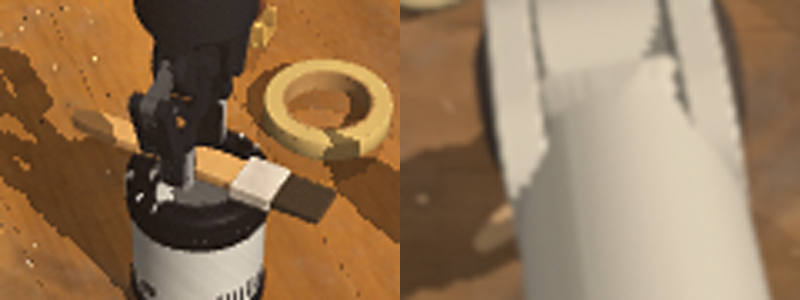

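The view shows the gripper off to one side of the handle, because joint 7 has reached its limit. I'll raise the arm and turn the other way round, since the grasp is the same after a half turn.

>>> {"op": "servo_tool", "data": {
  "deltas": [
    [4.0,0,0,2.0,0.1],
    [4.0,0,0,4,0.2],
    [4.0,0,0,6,0.32],
    [4.0,0,0,6,0.44],
    [4.0,0,0,6,0.56]
  ]
}}

```text
time: 2.62
tcp_pos: [550.5, 1.8, 221.8]
eef_rot: [-0.61, 0.792, -0.002, 0.0]
ft_force: [-1.0, -0.5, -0.4]
finger_gap: 40.0
```

>>> {"op": "servo_tool", "data": {
  "deltas": [
    [4.0,0,0,0,0.12],
    [4.0,0,0,0,0.24],
    [4.0,0,0,0,0.36],
    [4.0,0,0,0,0.48],
    [4.0,0,0,0,0.6]
  ]
}}

```text
time: 3.03
tcp_pos: [549.4, 1.6, 220.1]
eef_rot: [0.817, -0.576, 0.002, 0.002]
ft_force: [-0.6, -1.0, 0.6]
finger_gap: 40.1
```

>>> {"op": "servo_tool", "data": {
  "deltas": [
    [4.0,0,0,0,0.12],
    [4.0,0,0,0,0.24],
    [4.0,0,0,0,0.36],
    [4.0,0,0,0,0.48],
    [4.0,0,0,0,0.6]
  ]
}}

```text
time: 3.45
tcp_pos: [549.4, 1.5, 220.1]
eef_rot: [0.951, -0.309, 0.003, 0.002]
ft_force: [-0.2, 0.2, -0.2]
finger_gap: 40.4
```

>>> {"op": "servo_tool", "data": {
  "deltas": [
    [4.0,0,0,0,0.12],
    [4.0,0,0,0,0.24],
    [4.0,0,0,0,0.36],
    [4.0,0,0,0,0.48],
    [4.0,0,0,0,0.6]
  ]
}}

```text
time: 3.87
tcp_pos: [549.4, 1.4, 220.0]
eef_rot: [1.0, -0.014, 0.004, 0.003]
ft_force: [-0.7, -0.3, 0.4]
finger_gap: 39.9
```

>>> {"op": "servo_tool", "data": {
  "deltas": [
    [4.0,0,0,0,0.12],
    [4.0,0,0,0,0.24],
    [4.0,0,0,0,0.36],
    [4.0,0,0,0,0.48],
    [4.0,0,0,0,0.6]
  ]
}}

```text
time: 4.28
tcp_pos: [549.3, 1.2, 220.0]
eef_rot: [0.96, 0.281, 0.004, 0.003]
ft_force: [0.5, -0.8, -0.1]
finger_gap: 40.1
```

>>> {"op": "servo_tool", "data": {
  "deltas": [
    [4.0,0.5,1.0,0,0.07],
    [4.0,1.06,2.1,0,0.15],
    [4.0,1.06,2.1,-3,0.15],
    [4.0,1.06,2.1,-6,0.15],
    [4.0,1.06,2.1,-7,0.15]
  ]
}}

```text
time: 4.7
tcp_pos: [558.1, 21.6, 146.3]
eef_rot: [0.937, 0.35, 0.001, 0.002]
ft_force: [-1.5, -0.2, -0.4]
finger_gap: 40.0
```

Run:
```python
from h import *
s=readout.sense();print(s["tcp_pos"],s["eef_rot"],s["joint_pos"],s["ft_force"])
a=snapshot("scene")
f=lambda s,u,v,w:cv2.resize(s["frame"][v-w*3//4:v+w*3//4,u-w:u+w],(600,450),interpolation=cv2.INTER_CUBIC)
cv2.imwrite("pics/g2.png",f(a,250,185,60))
```

```text
[558.05136224  21.59957246 146.29128675] [0.93682637 0.34978773 0.00144048 0.00168051] [ 0.56659882  0.56513265 -0.85393173  1.85788977  0.52146826  0.95395017
  0.19227283] [-1.47889175 -0.22228829 -0.40244094]
```

View pics/g2.png

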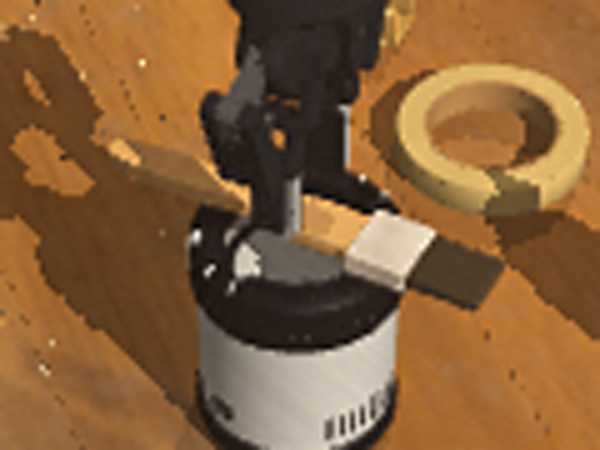

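The jaws straddle the handle. Descend and close.

>>> {"op": "servo_tool", "data": {
  "deltas": [
    [4.0,0.1,0,-1.0,0],
    [4.0,0.15,0,-1.9,0],
    [4.0,0.15,0,-1.9,0]
  ]
}}

```text
time: 5.0
tcp_pos: [560.4, 22.7, 128.1]
eef_rot: [0.937, 0.35, 0.002, 0.001]
ft_force: [-0.8, -0.4, -0.1]
finger_gap: 39.8
```

>>> {"op": "servo_tool", "data": {
  "deltas": [
    [2.6,0,0,0,0],
    [1.5,0,0,0,0],
    [1.5,0,0,0,0],
    [1.5,0,0,0,0],
    [1.5,0,0,0,0]
  ]
}}

```text
time: 5.42
tcp_pos: [560.8, 23.3, 129.3]
eef_rot: [0.936, 0.351, 0.003, 0.002]
ft_force: [-2.4, -1.1, 6.4]
finger_gap: 20.5
```

>>> {"op": "servo_tool", "data": {
  "deltas": [
    [1.5,0,0,0,0],
    [1.5,0,0,1,0],
    [1.5,0,0,3,0],
    [1.5,0,0,6,0],
    [1.5,0,0,8,0]
  ]
}}

```text
time: 5.83
tcp_pos: [560.6, 23.8, 210.7]
eef_rot: [0.936, 0.351, 0.003, 0.001]
ft_force: [0.5, 0.2, -0.4]
finger_gap: 20.6
```

Run:
```python
from h import *
s=readout.sense();print(s["tcp_pos"],s["finger_gap"],s["ft_force"])
b=snapshot("top");a=snapshot("scene")
np.save("scene1.npy",a,allow_pickle=True)
p=cloud(b)
m=(b["range_z"]>0)
# bench occupancy fine: list of tape/block extents on left
q=p[(p[...,2]>6)&(p[...,2]<60)&(p[...,0]>250)&(p[...,0]<760)&(p[...,1]>110)&(p[...,1]<420)]
print(len(q)); 
for x in range(300,760,25):
    r=q[(q[:,0]>=x)&(q[:,0]<x+25)]
    print(x, np.unique((r[:,1]//20*20).astype(int)))
cv2.imwrite("pics/lift.png",np.hstack([cv2.resize(a["frame"],(400,300)),cv2.resize(b["frame"],(400,300))]))
```

```text
[560.55208626  23.82898449 210.65649378] 20.62922606560094 [ 0.50527542  0.16990318 -0.39410693]
1178
300 [220 360]
325 [160 300]
350 [200 360 400]
375 []
400 [120 280 360 380 400]
425 [360 380 400]
450 [360 380 400]
475 [200 260 360 380 400]
500 [140 340]
525 [180 280]
550 []
575 [400]
600 [200]
625 [300 320]
650 [280 300 320]
675 [160 180 200 260 280 300 320]
700 [100 180 200 240 260 280 300 320 400]
725 [100 120 160 180 200 260 280]
750 [100 120 140 160 180]
```

View pics/lift.png

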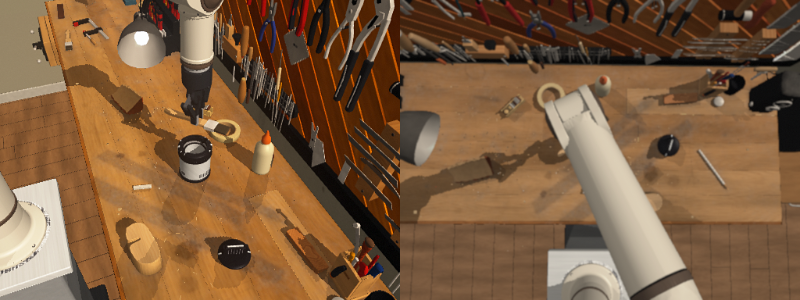

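The brush is held and clear of the mill, and the bench left of it is free at x 380–650, y 100–340. I'll carry the brush to about (520,200), turned to lie along x.

>>> {"op": "servo_tool", "data": {
  "deltas": [
    [1.5,-0.5,2.5,0,0.11],
    [1.5,-1,5,0,0.22],
    [1.5,-1.5,7.5,0,0.33],
    [1.5,-2,10,0,0.44],
    [1.5,-2.5,12.5,0,0.55]
  ]
}}

```text
time: 6.35
tcp_pos: [534.5, 148.9, 208.0]
eef_rot: [0.805, 0.594, 0.002, 0.001]
ft_force: [1.5, -0.2, 0.1]
finger_gap: 20.5
```

>>> {"op": "servo_tool", "data": {
  "deltas": [
    [1.5,-0.5,2.5,0,0.1],
    [1.5,-1,5,0,0.2],
    [1.5,-1.5,5.2,-3,0.25],
    [1.5,-1.5,5.2,-7,0.25],
    [1.5,-1.5,5.2,-11,0.25]
  ]
}}

```text
time: 6.77
tcp_pos: [520.3, 201.2, 97.6]
eef_rot: [0.725, 0.688, 0.004, 0.001]
ft_force: [1.5, -0.6, -1.1]
finger_gap: 20.4
```

>>> {"op": "servo_tool", "data": {
  "deltas": [
    [1.5,0,0,-3,0],
    [1.5,0,0,-5,0],
    [1.5,0,0,-6.8,0],
    [1.5,0,0,-6.8,0],
    [1.5,0,0,-6.8,0]
  ]
}}

```text
time: 7.18
tcp_pos: [519.0, 200.0, 29.4]
eef_rot: [0.726, 0.688, 0.001, -0.0]
ft_force: [-0.5, -0.7, -1.0]
finger_gap: 20.7
```

>>> {"op": "servo_tool", "data": {
  "deltas": [
    [1.5,0,0,-0.6,0],
    [1.5,0,0,-1.2,0],
    [1.5,0,0,-1.5,0],
    [1.5,0,0,-1.6,0],
    [1.5,0,0,-1.6,0]
  ]
}}

```text
time: 7.6
tcp_pos: [520.2, 200.1, 14.4]
eef_rot: [0.726, 0.688, 0.003, 0.0]
ft_force: [0.8, 0.3, -0.1]
finger_gap: 20.6
```

>>> {"op": "servo_tool", "data": {
  "deltas": [
    [1.5,0,0,-0.1,0],
    [1.5,0,0,-0.2,0],
    [1.5,0,0,-0.25,0]
  ]
}}

```text
time: 7.85
tcp_pos: [520.3, 200.2, 11.9]
eef_rot: [0.726, 0.688, 0.003, 0.0]
ft_force: [-0.4, 0.3, -0.6]
finger_gap: 20.5
```

>>> {"op": "servo_tool", "data": {
  "deltas": [
    [1.5,0,0,-0.05,0],
    [3.0,0,0,-0.05,0],
    [4.0,0,0,0,0],
    [4.0,0,0,0,0]
  ]
}}

```text
time: 8.18
tcp_pos: [520.2, 200.3, 11.9]
eef_rot: [0.726, 0.688, 0.003, 0.0]
ft_force: [-1.0, 0.2, 0.1]
finger_gap: 40.1
```

>>> {"op": "servo_tool", "data": {
  "deltas": [
    [4.0,0,0,0.6,0],
    [4.0,0,0,2,0],
    [5.0,0,0,6,0],
    [6.0,0,0,10,0],
    [6.0,0,0,14,0]
  ]
}}

```text
time: 8.6
tcp_pos: [519.4, 200.6, 154.1]
eef_rot: [0.726, 0.688, 0.002, -0.0]
ft_force: [1.9, 0.2, 0.6]
finger_gap: 59.9
```

>>> {"op": "servo_tool", "data": {
  "deltas": [
    [6.0,0,-3,4,0],
    [6.0,0,-7,4,0],
    [6.0,0,-11,4,0],
    [6.0,0,-15,4,0],
    [6.0,0,-19,4,0]
  ]
}}

```text
time: 9.02
tcp_pos: [520.0, 8.4, 193.4]
eef_rot: [0.726, 0.688, 0.003, 0.001]
ft_force: [0.8, -0.8, -0.1]
finger_gap: 60.3
```

>>> {"op": "servo_tool", "data": {
  "deltas": [
    [6.0,0,-4,0,0],
    [6.0,0,-8,0,0],
    [6.0,0,-12,0,0],
    [6.0,0,-16,0,0],
    [6.0,0,-20,0,0]
  ]
}}

```text
time: 9.43
tcp_pos: [519.8, -191.7, 193.2]
eef_rot: [0.726, 0.688, 0.003, 0.001]
ft_force: [0.7, 1.0, 0.3]
finger_gap: 59.8
```

Run:
```python
from h import *
s=readout.sense();print(s["tcp_pos"],s["joint_pos"],s["finger_gap"],s["ft_force"])
b=snapshot("top");a=snapshot("scene")
np.save("scene2.npy",a,allow_pickle=True);np.save("top2.npy",b,allow_pickle=True)
f=lambda s,u,v,w:cv2.resize(s["frame"][v-w*3//4:v+w*3//4,u-w:u+w],(400,300),interpolation=cv2.INTER_CUBIC)
cv2.imwrite("pics/m2.png",np.vstack([np.hstack([f(a,248,190,36),f(b,237,178,24)]),np.hstack([cv2.resize(a["frame"],(400,300)),cv2.resize(b["frame"],(400,300))])]))
```

```text
[ 519.798296   -191.74734904  193.22036903] [ 1.13159217  0.59894941 -1.10727531  1.82874739  0.60061562  1.09362931
  1.32017056] 59.76226388497231 [0.66343944 1.01240483 0.29293932]
```

View pics/m2.png

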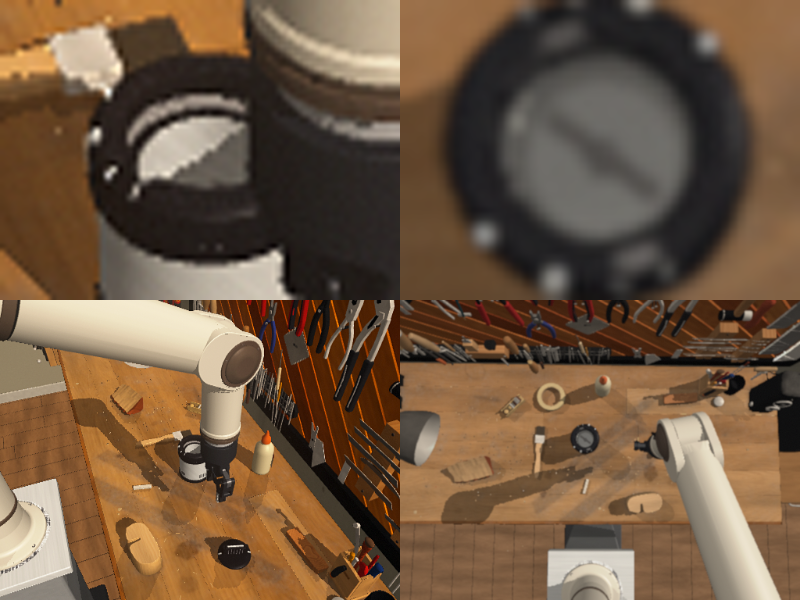

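The brush lies flat left of the mill. The collar marks are clear in the top crop: pulse bars near (640,5) and (553,275), and lock pips near (708,42) and (485,235). Next I work out the exact mill and lid poses.

Run:
```python
from h import *
def blobs(s,u0,v0,w,h,thr,r):
    k=4;c=s["frame"][v0-w:v0+w,u0-w:u0+w];g=cv2.cvtColor(c,cv2.COLOR_BGR2HSV)
    m=((g[...,2]>thr)&(g[...,1]<90)).astype(np.uint8)
    n,l,st,ce=cv2.connectedComponentsWithStats(m)
    out=[]
    for i in range(1,n):
        wgt=c.min(2).astype(float)*(cv2.dilate((l==i).astype(np.uint8),np.ones((3,3)))>0)
        wgt=np.clip(wgt-60,0,None);v,u=np.indices(wgt.shape)
        cu,cv_=(wgt*u).sum()/wgt.sum()+u0-w,(wgt*v).sum()/wgt.sum()+v0-w
        out.append((st[i,4],cu,cv_,ray(s,cu,cv_,h)))
    return out
for n,h in(("top2",115),("top2",24),("scene0",115),("scene0",24)):
    s=np.load(n+".npy",allow_pickle=True).item()
    if h==115: u,v=(237,178) if n[0]=="t" else (248,190)
    else: u,v=(343,186) if n[0]=="t" else (300,324)
    w=24 if h==115 else 26
    if n[0]=="s": w=32
    print(n,h)
    C=np.array([556.5,19.5]) if h==115 else np.array([541,-289])
    for a in blobs(s,u,v,w,h,100,0):
        q=a[3][:2]-C
        print(a[0],np.round(a[1:3],1),a[3].round(1),"r %.1f ang %.1f"%(np.hypot(*q),np.degrees(np.arctan2(q[1],q[0]))))
# mill circle + bar depth in newest top image
s=np.load("top2.npy",allow_pickle=True).item();p=cloud(s).reshape(-1,3)
for lo,hi in((116,122),(100,122)):
    m=(np.hypot(p[:,0]-556,p[:,1]-20)<56)&(p[:,2]>lo)&(p[:,2]<hi)
    print(lo,m.sum(),cv2.minEnclosingCircle(p[m,:2].astype(np.float32)),np.median(p[m,2]))
m=(np.hypot(p[:,0]-541,p[:,1]+289)<50)&(p[:,2]>50)&(p[:,2]<64)
print(cv2.minAreaRect(p[m,:2].astype(np.float32)),np.median(p[m,2]))
m=(np.hypot(p[:,0]-541,p[:,1]+289)<50)&(p[:,2]>12)
print(cv2.minEnclosingCircle(p[m,:2].astype(np.float32)))
```

```text
top2 115
1 [233.4 158.5] [606.4  29.9 115. ] r 51.0 ang 11.8
9 [241.5 159. ] [605.1   8.1 115. ] r 50.0 ang -13.2
4 [249.6 164.5] [590.5 -13.9 115. ] r 47.6 ang -44.5
95 [239.8 174.8] [562.5  12.1 115. ] r 9.5 ang -51.0
5 [227.  174.2] [563.7  46.6 115. ] r 28.1 ang 75.1
99 [234.2 182. ] [542.8  27.1 115. ] r 15.7 ang 150.9
4 [222.7 187.8] [527.2  57.6 115. ] r 48.1 ang 127.5
6 [231.  193.2] [512.7  35.1 115. ] r 46.5 ang 160.4
top2 24
1389 [355.9 182.5] [ 551.5 -325.9   24. ] r 38.3 ang -74.1
122 [324.4 186.8] [ 538.3 -232.8   24. ] r 56.2 ang 92.7
2 [334.6 202.9] [ 491.4 -262.4   24. ] r 56.3 ang 151.8
scene0 115
1 [262.1 175.1] [600.7  49.  115. ] r 53.1 ang 33.7
182 [267.4 188.7] [594.3   2.4 115. ] r 41.4 ang -24.3
1 [243.1 185.8] [546.1  31.5 115. ] r 15.8 ang 131.0
5 [228.5 187. ] [513.8  39.7 115. ] r 47.3 ang 154.6
4 [235.4 186.7] [528.8  34.8 115. ] r 31.7 ang 151.1
46 [248.  191.7] [549.5   9.4 115. ] r 12.3 ang -124.8
30 [238.8 192.2] [529.6  15.4 115. ] r 27.2 ang -171.4
1 [255.7 191.7] [565.8   3.  115. ] r 18.9 ang -60.6
2 [231.4 193.6] [512.5  17.3 115. ] r 44.0 ang -
[... 219 characters left out ...]
] r 19.9 ang 14.0
1 [296.  320.7] [ 538.3 -279.2   24. ] r 10.1 ang 105.2
8 [318.3 321.9] [ 578.4 -297.9   24. ] r 38.5 ang -13.3
8 [281.2 324.1] [ 507.8 -275.1   24. ] r 36.0 ang 157.3
1 [299.  323.1] [ 541.6 -286.2   24. ] r 2.9 ang 78.5
1 [310.  321.8] [ 563.2 -291.6   24. ] r 22.3 ang -6.7
1 [292.  323.6] [ 528.2 -282.    24. ] r 14.5 ang 151.5
1 [302. 324.] [ 546.2 -290.1   24. ] r 5.4 ang -12.1
116 345 ((556.4234008789062, 19.91336441040039), 49.03633499145508) 117.84649223066674
100 556 ((556.6104125976562, 20.74271583557129), 50.571895599365234) 116.80399358088027
((0.0, 0.0), (0.0, 0.0), 0.0) nan
((0.0, 0.0), 0.0)
  return _methods._mean(a, axis=axis, dtype=dtype,
  ret = ret.dtype.type(ret / rcount)
```

>>> {"op": "servo_tool", "data": {
  "deltas": [
    [4.5,0.5,-2.4,-2,-0.06],
    [4.5,1.0,-4.8,-4,-0.12],
    [4.5,1.6,-7.2,-7,-0.18],
    [4.5,2.2,-9.6,-9,-0.25],
    [4.5,2.2,-9.6,-10.5,-0.25]
  ]
}}

```text
time: 9.95
tcp_pos: [541.6, -292.1, 85.6]
eef_rot: [0.809, 0.588, 0.001, 0.002]
ft_force: [0.1, -1.4, 0.6]
finger_gap: 44.7
```

>>> {"op": "servo_tool", "data": {
  "deltas": [
    [4.5,0,0,0,0]
  ]
}}

```text
time: 10.03
tcp_pos: [540.0, -286.5, 84.3]
eef_rot: [0.807, 0.591, 0.001, -0.001]
ft_force: [-0.9, 0.6, -0.8]
finger_gap: 45.3
```

Run:
```python
from h import *
s=readout.sense();print(s["tcp_pos"],s["eef_rot"],np.degrees(2*np.arctan2(s["eef_rot"][1],s["eef_rot"][0])),s["joint_pos"],s["finger_gap"])
b=snapshot("top");a=snapshot("scene")
f=lambda s,u,v,w:cv2.resize(s["frame"][v-w*3//4:v+w*3//4,u-w:u+w],(400,300),interpolation=cv2.INTER_CUBIC)
cv2.imwrite("pics/l1.png",np.hstack([f(a,300,305,48),f(b,343,186,40)]))
```

```text
[ 539.98978043 -286.54934173   84.25846282] [ 0.80677156  0.59086014  0.00143833 -0.00137069] 72.4363064043229 [ 1.07655098  0.78017409 -0.89341038  1.75097616  0.71909027  0.97396433
  1.15937049] 45.30841902865454
```

View pics/l1.png

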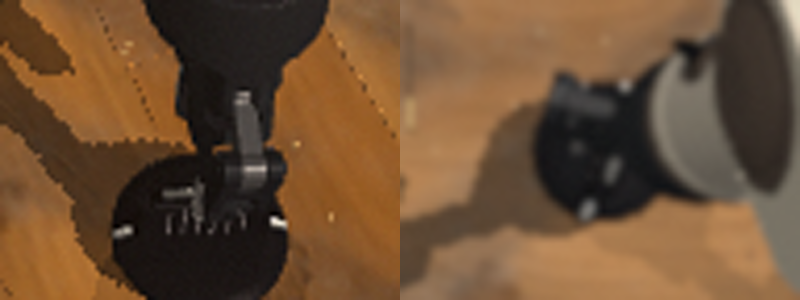

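The jaws stand over the lid bar with matching yaw. Descend and grip.

>>> {"op": "servo_tool", "data": {
  "deltas": [
    [4.5,0.1,0,-2,0],
    [4.5,0.1,0,-3.5,0],
    [4.5,0.1,0,-4.1,0],
    [4.5,0.1,0,-4.1,0],
    [4.5,0.1,0,-4.1,0]
  ]
}}

```text
time: 10.55
tcp_pos: [543.2, -285.1, 46.2]
eef_rot: [0.806, 0.592, 0.003, 0.0]
ft_force: [0.5, -0.3, 0.2]
finger_gap: 44.9
```

>>> {"op": "servo_tool", "data": {
  "deltas": [
    [3,0,0,0,0],
    [1.0,0,0,0,0],
    [1.0,0,0,0,0],
    [1.0,0,0,0,0],
    [1.0,0,0,0,0]
  ]
}}

```text
time: 10.97
tcp_pos: [543.8, -286.1, 46.7]
eef_rot: [0.806, 0.592, 0.003, 0.001]
ft_force: [-1.0, 0.3, 5.3]
finger_gap: 12.8
```

>>> {"op": "servo_tool", "data": {
  "deltas": [
    [1.0,0,0,0,0],
    [1.0,0,0,0,0]
  ]
}}

```text
time: 11.13
tcp_pos: [543.8, -286.2, 46.7]
eef_rot: [0.806, 0.592, 0.003, 0.001]
ft_force: [-0.3, -0.2, 5.9]
finger_gap: 12.5
```

>>> {"op": "servo_tool", "data": {
  "deltas": [
    [1.0,0,0,1.5,0],
    [1.0,0,0,4.5,0],
    [1.0,0,0,8,0],
    [1.0,0,0,12,0],
    [1.0,0,0,15,0]
  ]
}}

```text
time: 11.55
tcp_pos: [543.5, -285.2, 199.0]
eef_rot: [0.806, 0.592, 0.003, 0.001]
ft_force: [-0.1, -0.5, -2.3]
finger_gap: 12.6
```

>>> {"op": "servo_tool", "data": {
  "deltas": [
    [1.0,0.2,3,0,0.07],
    [1.0,0.4,6,0,0.14],
    [1.0,0.6,9,0,0.21],
    [1.0,0.8,12,0,0.28],
    [1.0,1.0,15,0,0.35]
  ]
}}

```text
time: 11.97
tcp_pos: [552.5, -134.5, 196.4]
eef_rot: [0.689, 0.724, 0.002, 0.0]
ft_force: [1.0, -1.1, -1.7]
finger_gap: 12.5
```

>>> {"op": "servo_tool", "data": {
  "deltas": [
    [1.0,0.1,3.5,0,0.06],
    [1.0,0.2,7,0,0.12],
    [1.0,0.3,10.5,0,0.18],
    [1.0,0.4,14,0,0.24],
    [1.0,0.55,15.8,0,0.295]
  ]
}}

```text
time: 12.38
tcp_pos: [557.4, 27.6, 196.9]
eef_rot: [0.573, 0.819, 0.003, -0.001]
ft_force: [-0.1, 0.0, -1.1]
finger_gap: 12.5
```

>>> {"op": "servo_tool", "data": {
  "deltas": [
    [1.0,0,0,0,0],
    [1.0,0,0,0,0],
    [1.0,0,0,0,0]
  ]
}}

```text
time: 12.63
tcp_pos: [558.4, 21.2, 195.8]
eef_rot: [0.577, 0.816, 0.002, -0.0]
ft_force: [-0.1, -1.4, -1.6]
finger_gap: 12.7
```

```bash
cat >> h.py <<'E'
def st():
    s=readout.sense();q=s["eef_rot"]
    print("t",s["time"],s["tcp_pos"].round(1),"yaw %.1f"%np.degrees(2*np.arctan2(q[1],q[0])),"F",s["ft_force"].round(1),"M",s["moment"].round(2),"gap %.1f"%s["finger_gap"],"j7 %.2f"%s["joint_pos"][6])
E
python3 - <<'E'
from h import *
st()
E
```

```text
t 12.6333 [558.4  21.2 195.8] yaw 109.5 F [-0.1 -1.4 -1.6] M [ 0.01  0.02 -0.02] gap 12.7 j7 1.28
```

>>> {"op": "servo_tool", "data": {
  "deltas": [
    [1.0,0.08,0.06,-1,0],
    [1.0,0.08,0.06,-2,0],
    [1.0,0.08,0.06,-2.7,0],
    [1.0,0.08,0.06,-2.8,0],
    [1.0,0.08,0.06,-2.8,0]
  ]
}}

```text
time: 13.05
tcp_pos: [558.7, 22.2, 166.6]
eef_rot: [0.577, 0.817, 0.002, -0.001]
ft_force: [-0.4, 0.6, -2.2]
finger_gap: 12.5
```

Run:
```python
from h import *
st()
a=snapshot("scene");b=snapshot("top")
f=lambda s,u,v,w:cv2.resize(s["frame"][v-w*3//4:v+w*3//4,u-w:u+w],(400,300),interpolation=cv2.INTER_CUBIC)
cv2.imwrite("pics/i1.png",np.hstack([f(a,248,185,44),f(b,237,178,36)]))
```

```text
t 13.05 [558.7  22.2 166.6] yaw 109.5 F [-0.4  0.6 -2.2] M [-0.    0.03 -0.01] gap 12.5 j7 1.26
```

View pics/i1.png

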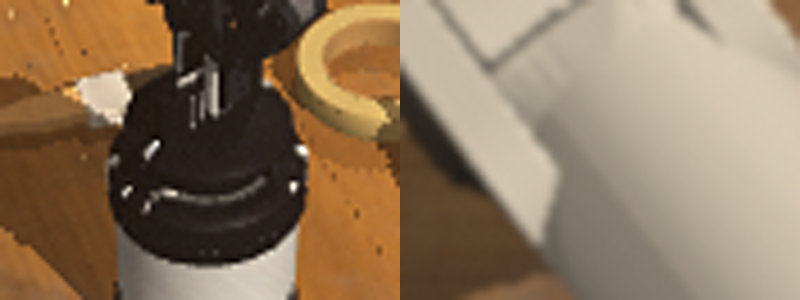

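The lid hovers over the collar with its pointer in line with the slot ridges. Descend gently.

>>> {"op": "servo_tool", "data": {
  "deltas": [
    [1.0,0,0,-0.2,0],
    [1.0,0,0,-0.4,0],
    [1.0,0,0,-0.6,0],
    [1.0,0,0,-0.6,0]
  ]
}}

```text
time: 13.48
tcp_pos: [559.2, 22.7, 161.4]
eef_rot: [0.577, 0.817, 0.002, -0.0]
ft_force: [0.1, -0.5, -2.0]
finger_gap: 12.5
```

```bash
python3 -c "from h import *;st()"
```

```text
t 13.4833 [559.2  22.7 161.4] yaw 109.5 F [ 0.1 -0.5 -2. ] M [ 0.02 -0.03 -0.02] gap 12.5 j7 1.25
```

>>> {"op": "servo_tool", "data": {
  "deltas": [
    [1.0,0,0,-0.2,0],
    [1.0,0,0,-0.4,0],
    [1.0,0,0,-0.6,0],
    [1.0,0,0,-0.6,0]
  ]
}}

```text
time: 13.82
tcp_pos: [559.2, 22.7, 155.3]
eef_rot: [0.577, 0.817, 0.002, -0.0]
ft_force: [0.6, -0.2, -1.9]
finger_gap: 12.6
```

```bash
python3 -c "from h import *;st()"
```

```text
t 13.8167 [559.2  22.7 155.3] yaw 109.5 F [ 0.6 -0.2 -1.9] M [0.03 0.02 0.07] gap 12.6 j7 1.24
```

Lugs are inside without contact. Continue to the home height (TCP about 146.7).

>>> {"op": "servo_tool", "data": {
  "deltas": [
    [1.0,0,0,-0.2,0],
    [1.0,0,0,-0.4,0],
    [1.0,0,0,-0.6,0],
    [1.0,0,0,-0.7,0],
    [1.0,0,0,-0.7,0]
  ]
}}

```text
time: 14.23
tcp_pos: [559.2, 22.8, 148.4]
eef_rot: [0.577, 0.817, 0.002, -0.0]
ft_force: [-1.2, 0.3, -0.7]
finger_gap: 12.7
```

>>> {"op": "servo_tool", "data": {
  "deltas": [
    [1.0,0,0,-0.1,0],
    [1.0,0,0,-0.2,0],
    [1.0,0,0,-0.2,0]
  ]
}}

```text
time: 14.48
tcp_pos: [559.5, 22.9, 146.8]
eef_rot: [0.577, 0.817, 0.003, -0.0]
ft_force: [0.0, 0.9, -2.0]
finger_gap: 12.5
```

```bash
python3 -c "from h import *;st()"
```

```text
t 14.4833 [559.5  22.9 146.8] yaw 109.5 F [ 0.   0.9 -2. ] M [ 0.06 -0.03 -0.01] gap 12.5 j7 1.24
```

>>> {"op": "servo_tool", "data": {
  "deltas": [
    [1.0,0,0,-0.06,0],
    [1.0,0,0,-0.12,0],
    [1.0,0,0,-0.12,0]
  ]
}}

```text
time: 14.73
tcp_pos: [559.6, 22.9, 146.8]
eef_rot: [0.577, 0.817, 0.002, 0.0]
ft_force: [-4.3, -1.5, 9.2]
finger_gap: 12.4
```

>>> {"op": "servo_tool", "data": {
  "deltas": [
    [1.0,0,0,-0.06,0],
    [1.0,0,0,-0.12,0],
    [1.0,0,0,-0.12,0]
  ]
}}

```text
time: 14.98
tcp_pos: [559.5, 22.9, 146.7]
eef_rot: [0.577, 0.817, 0.002, 0.001]
ft_force: [-7.6, -2.5, 20.0]
finger_gap: 12.7
```

```bash
python3 -c "from h import *;st()"
```

```text
t 14.9833 [559.5  22.9 146.7] yaw 109.5 F [-7.6 -2.5 20. ] M [-0.52  1.62 -0.05] gap 12.7 j7 1.23
```

It is home at 146.7, exactly as predicted. Ease the push to a light one and turn clockwise.

>>> {"op": "servo_tool", "data": {
  "deltas": [
    [1.0,0,0,0.08,0],
    [1.0,0,0,0.15,0],
    [1.0,0,0,0.15,-0.04],
    [1.0,0,0,0.15,-0.08],
    [1.0,0,0,0.15,-0.12]
  ]
}}

```text
time: 15.4
tcp_pos: [560.1, 23.4, 146.8]
eef_rot: [0.625, 0.78, 0.003, 0.0]
ft_force: [-1.1, 0.2, 4.3]
finger_gap: 12.5
```

```bash
python3 -c "from h import *;st()"
```

```text
t 15.4 [560.1  23.4 146.8] yaw 102.6 F [-1.1  0.2  4.3] M [0.18 0.22 0.16] gap 12.5 j7 1.13
```

>>> {"op": "servo_tool", "data": {
  "deltas": [
    [1.0,0,0,0,-0.05],
    [1.0,0,0,0,-0.1],
    [1.0,0,0,0,-0.15],
    [1.0,0,0,0,-0.2],
    [1.0,0,0,0,-0.25]
  ]
}}

```text
time: 15.82
tcp_pos: [560.2, 23.5, 146.8]
eef_rot: [0.718, 0.696, 0.003, 0.001]
ft_force: [-2.0, 0.5, 4.0]
finger_gap: 12.5
```

```bash
python3 -c "from h import *;st()"
```

```text
t 15.8167 [560.2  23.5 146.8] yaw 88.3 F [-2.   0.5  4. ] M [0.01 0.2  0.25] gap 12.5 j7 0.91
```

>>> {"op": "servo_tool", "data": {
  "deltas": [
    [1.0,0,0,0,-0.06],
    [1.0,0,0,0,-0.12],
    [1.0,0,0,0,-0.18],
    [1.0,0,0,0,-0.24],
    [1.0,0,0,0,-0.25]
  ]
}}

```text
time: 16.23
tcp_pos: [560.2, 23.1, 146.8]
eef_rot: [0.799, 0.601, 0.003, 0.001]
ft_force: [-0.8, -1.2, 5.5]
finger_gap: 12.8
```

>>> {"op": "servo_tool", "data": {
  "deltas": [
    [1.0,0,0,0,0],
    [1.0,0,0,0,0]
  ]
}}

```text
time: 16.4
tcp_pos: [560.1, 23.1, 146.7]
eef_rot: [0.798, 0.603, 0.003, 0.001]
ft_force: [-1.0, -0.4, 5.9]
finger_gap: 13.0
```

Run:
```python
from h import *
st()
a=snapshot("scene");np.save("scene3.npy",a,allow_pickle=True)
c=a["frame"][165:225,208:288]
cv2.imwrite("pics/p1.png",cv2.resize(c,(800,600),interpolation=cv2.INTER_CUBIC))
```

```text
t 16.4 [560.1  23.1 146.7] yaw 74.1 F [-1.  -0.4  5.9] M [-0.16  0.31  0.02] gap 13.0 j7 0.70
```

View pics/p1.png

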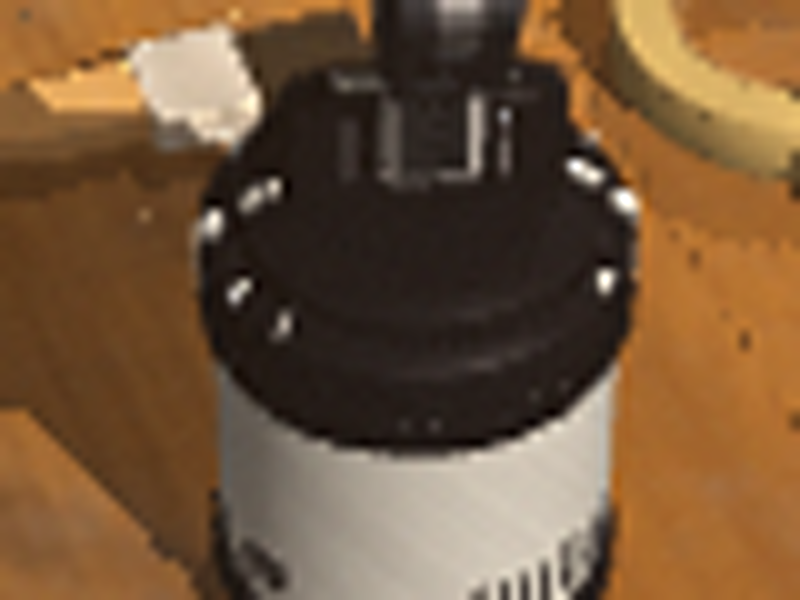

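Run:
```python
from h import *
s=np.load("scene3.npy",allow_pickle=True).item()
g=s["frame"].min(2).astype(float)
P={}
for n,(x,y),r in(("pl",(263,190),2),("pr",(585,170),2),("ml",(212,222),2),("mr",(625,200),2)):
    u,v=208+x/10-.5,165+y/10-.5;U,V=int(round(u)),int(round(v))
    w=np.clip(g[V-r:V+r+1,U-r:U+r+1]-70,0,None);vv,uu=np.mgrid[V-r:V+r+1,U-r:U+r+1]
    P[n]=((w*uu).sum()/w.sum(),(w*vv).sum()/w.sum())
for a,b,hs in(("pl","pr",(122,124,126)),("ml","mr",(112,115,117))):
    for h in hs:
        A,B=ray(s,*P[a],h),ray(s,*P[b],h);d=B-A;print(a,h,A.round(1),B.round(1),"len %.1f ang %.1f mid"%(np.hypot(*d[:2]),np.degrees(np.arctan2(d[1],d[0]))),((A+B)/2).round(1))
```

```text
pl 122 [525.9  38.  122. ] [597.3  18.4 122. ] len 74.1 ang -15.3 mid [561.6  28.2 122. ]
pl 124 [525.2  36.  124. ] [596.4  16.5 124. ] len 73.9 ang -15.3 mid [560.8  26.2 124. ]
pl 126 [524.5  34.  126. ] [595.5  14.5 126. ] len 73.6 ang -15.3 mid [560.   24.3 126. ]
ml 112 [515.   42.8 112. ] [606.7  15.5 112. ] len 95.7 ang -16.6 mid [560.9  29.2 112. ]
ml 115 [514.   39.9 115. ] [605.3  12.7 115. ] len 95.3 ang -16.6 mid [559.7  26.3 115. ]
ml 117 [513.3  37.9 117. ] [604.4  10.8 117. ] len 95.1 ang -16.6 mid [558.9  24.3 117. ]
```

The pointers read −15.3° and the pulse marks −16.6°, so the lid is about 1° short. One tiny trim, then hold and check.

>>> {"op": "servo_tool", "data": {
  "deltas": [
    [1.0,0,0,0,-0.01],
    [1.0,0,0,0,-0.015],
    [1.0,0,0,0,-0.015],
    [1.0,0,0,0,-0.015],
    [1.0,0,0,0,-0.015]
  ]
}}

```text
time: 16.87
tcp_pos: [560.2, 23.0, 146.7]
eef_rot: [0.802, 0.597, 0.003, 0.001]
ft_force: [-0.5, -0.8, 6.6]
finger_gap: 12.6
```

>>> {"op": "servo_tool", "data": {
  "deltas": [
    [1.0,0,0,0,0],
    [1.0,0,0,0,0],
    [1.0,0,0,0,0],
    [1.0,0,0,0,0],
    [1.0,0,0,0,0]
  ]
}}

```text
time: 17.28
tcp_pos: [560.1, 23.0, 146.7]
eef_rot: [0.802, 0.597, 0.003, 0.001]
ft_force: [-0.5, -0.8, 6.7]
finger_gap: 12.4
```

Run:
```python
from h import *
st()
s=snapshot("scene");g=s["frame"].min(2).astype(float)
P={}
for n,(x,y),r,h in(("pl",(263,190),2,124),("pr",(585,170),2,124),("ml",(212,222),2,115),("mr",(625,200),2,115)):
    U,V=int(round(207.5+x/10)),int(round(164.5+y/10))
    w=np.clip(g[V-r:V+r+1,U-r:U+r+1]-70,0,None);vv,uu=np.mgrid[V-r:V+r+1,U-r:U+r+1]
    P[n]=ray(s,(w*uu).sum()/w.sum(),(w*vv).sum()/w.sum(),h)
for a,b in(("pl","pr"),("ml","mr")):
    d=P[b]-P[a];print(a,np.degrees(np.arctan2(d[1],d[0])).round(1))
```

```text
t 17.2833 [560.1  23.  146.7] yaw 73.3 F [-0.5 -0.8  6.7] M [-0.12  0.26  0.26] gap 12.4 j7 0.68
pl -16.3
ml -16.7
```

The pointer is within 0.4° of the pulse mark, steady, home and gripped. Hand in.

```bash
python3 -c "
from h import *
print(manip.close_job());st()"
```

```text
the job is handed in; nothing more can be done
None
the job is handed in; nothing more can be done
```

The brush is off the mill and lying flat on the bare bench to its left. The lid is on and held at the pulse mark, and I handed the job in at about 17.3 s with the gripper still closed on it.

**Last checks before handing in:**
- **Seating:** the TCP height was 146.7 mm, which matches the height worked out for the lid fully home. I kept a light downward push of about 6.7 N.
- **Pulse position:** the lid pointers read −16.3° and the pulse marks −16.7°. The turn from the slots was about 36°, well short of the click at 60°.
- **Grip:** the opening was 12.4 mm on the 14 mm bar and steady. The wrist moment was about 0.26 N m against the turn, more than the 0.11 N m spring alone; part of that is probably friction.

**What went wrong or disagreed:**
- My first approach to the brush ran joint 7 to its limit, so I backed off and took it from the other side. I saw no contact or force from that.
- The depth and mark measurements disagreed by about 2 mm; I used the marks, and the lid went in without contact until it seated.
- The grip opening briefly read 13.0 mm during the turn, then settled.
- The tape and nut blank were never approached, but I did not measure them again at the end.

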